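# Clamp the gas cell in its mount

### The arm

A 6-joint arm with a two-finger parallel gripper is mounted at the origin on the work surface. World frame = base frame: x ahead of the robot, y to its left, z up, the work surface at z = 0. Lengths are in m, angles in rad, forces in N, time in s.
With the tool pointing down it reaches from about 0.3 to 0.875 m from the base axis. Payload 6.4 kg.
Tool frame: the origin (TCP) lies at the very end of the fingers, on their centre line; the grasp point (between the pads) lies manip.hold_point_z behind it (manip.hold_point_z is the distance from the TCP to the grasp point, in m); z points along the fingers, y is the line along which they close (so a half turn about z gives the same grasp; the last joint's range is limited). The gripper opens to 85 mm and grips with 20 to 120 N. Pads are 22 mm wide; open, the fingers measure 114 mm over their backs; the gripper's body (76 mm by 85 mm) begins 54 mm behind the grasp point. The pads swing forward as they close: fully open they stand 13 mm farther back than shut.
Start: joints at [-1.328, 0.181, 1.607, -0, 1.354, -0.206], TCP at [0.25, -0.518, 0.231] pointing down, gripper open.
Joint ranges: [-2.99, 2.99], [-0.89, 2.07], [0.3, 2.58], [-1.14, 4.28], [0, 2.63], [-3.12, 3.12]. Speed limits (rad/s): [2.57, 2.57, 3.01, 3.14, 3.14, 3.14].

### API

Orientations are given as a 3x3 rotation matrix whose columns are the frame's x, y, z axes.
In Python, from plant import manip, vision, ticket gives the robot as it stands. The module is installed in compiled form; this text tells all that it offers.
- The arm moves only by the tool send_rows, never from a script. Its argument "motion" is a list of rows, each an object with "hand": the opening, from 0 (shut) to 1 (fully open); "linear": the shift along the tool's x, y, z in cm, a list of three; "twist": the turn about the tool's z in rad. A call has 1 to 10 rows; each row shifts and turns the commanded pose from where the row before left it, along the tool's axes as they then stand; what a row does not reach is not made up. A row lasts 1/10 s, in which the tool goes at most 50 mm and 8.59 degrees, less where a joint would pass 70% of its speed; a pose out of reach is approached as far as the arm can. A call is refused whole if a number of a shift passes 5 or a number of a turn 0.15, either way. A call with a gripper value outside its range is refused whole. The fingers move at their own pace and stop on an object; "newtons" is the grip in N (left out, the last holds). Time passes only in rows, so rows that do not move let the fingers close. It gives the time, the measured TCP pose, the force, the opening and the grip force at its end, in the units of the state.
- manip.get_state(): the state, without advancing time (a new reading comes with each control period).
- vision.capture(name): name is "scene" or "top"; returns a dict with "frame" (384x512x3 uint8, blue, green, red), "range_z" (384x512 float32, m along the optical axis (not along the pixel's ray), 0 where there is no reading), "mtx" (3x3 intrinsics, pixels), "extrinsics" (4x4, takes a point from camera to world coordinates). Camera axes: x right, y down, z forward; pixel columns grow to the right and rows downward; lengths in m; the calibration is good to about 2 mm. A picture is of the moment at which its call begins.
- ticket.hand_in(): hands the job in; it is judged then, once.
The state is a dict: "t": time; "qpos": joint angles; "joint_vel": joint speeds; "joint_torque": joint torques, N m; "tool_pos": TCP position; "eef_rot": TCP orientation; "wrist_force": force on the tool from outside, world axes, zero at the start; "ft_torque": the same for the moment, N m; "gripper_width": finger opening in m; "finger_force": force on a finger pad.
Only numpy, scipy, OpenCV 4.12 (cv2) and the standard library are available. Lean on these libraries where they do the work, as an engineer would, in place of code of your own. Each camera call takes 0.05 s, during which the arm holds its last target. There are 200 camera calls.

### The job

Clamp the gas cell on the bench: swing the hinged upper half of its tube clamp over the cell and down onto it, then pull the swing bolt out, swing it up into the slot of the half and press its cross nut down behind the lips until it sits on the fork and the cell is held firmly. Push with feeling, about 20 N, so that the thin-walled cell is not overloaded; leave the cell lying in its V-blocks, leave the other things alone, and let go.

Things in the scene. Friction and masses are not known exactly. Their poses are not given: they have to be found in the camera images.
- clamp: Fixed aluminium tube clamp. Origin: underside centre of its 130 x 160 x 12 mm base plate; x along the clamped tube, +y to the hinge side, z up. V-blocks at x = +-42 mm hold the cell, axis at z = 52 mm. Hinge axis of the upper half: along x at y = +44, z = 76 mm (cheeks at x = +-16 to 23 mm, 82 mm high). Pin of the swing bolt: along x at y = -54, z = 22 mm.
- strap (a joint): Hinge of the clamp's upper half (rad): 0 = level over the cell, top face 86 mm above the clamp's underside; grows as it opens up and over to +y (1.57 = upright); stops -0.2, 2.1. Stiff (0.3 N m friction), stays where left. Steel bar 30 mm wide, 8 thick; level, its faces are 2 and 10 mm above the axis. Liner thickness is unknown (6 mm spread): it meets the cell anywhere from -0.07 to +0.07 rad.
- strap_end (a point): Middle of the half's free end, 116 mm from the hinge axis. The last 34 mm is a fork: two prongs 8.5 mm wide, a 13 mm slot between them, open at the end. Across each prong's end a lip, 4 mm long, stands 6 mm above the top face.
- seat (a point): Point on the half's top face in the middle of the slot, 98 mm from the hinge axis, where the cross nut has to sit. Axes as the clamp's when the half is level, turning with it; z is normal to the top face.
- bolt (a joint): Swing of the swing bolt about its pin (rad): 0 = upright, in the slot of the closed half; grows as it leans outward to the clamp's -y; stops -0.06, 1.25. Stays where it is left (0.16 N m friction). Held hard by its ends the nut does not turn between the pads easily: lean the tool with the bolt or grip lightly.
- stem: Stem and dark cross nut of the swing bolt. Origin: centre of the nut, a cylinder 20 mm thick, 38 long along clamp x; grip its flat ends. z points outward along the bolt. Its 8 mm stem slides in a 40 mm sleeve on the pin with 8 N friction and stays where left, nut centre 60 to 94 mm from the pin. Starts at 60 to 72; needs 90 to pass over the lips; seated, 60 to 81 (10 mm above seat).
- liner: Springy rubber-faced pad (20 N/mm), 28 x 26 mm, under the half, 44 mm from the hinge axis; it presses on the cell with about 2.2 times the nut's force on the fork. Origin: centre of its face. On the half 8 N is push enough. On the nut about 20 N (8 N of it friction) clamps well; under 15 N leaves the cell loose; beyond 25 N overloads it (45 N on the cell).
- cell: Thin-walled steel gas cell: tube 40 mm in diameter, 54 mm flanges at both ends, 174 mm long overall, two upright brass stubs 10 mm thick, 12 mm tall, at x = +-62 mm. Already lies loose in the V-blocks. Origin: its centre; x along the tube.
- beaker: Glass beaker, 60 mm wide, 70 mm tall; a bystander, to be left alone. Origin: centre of its underside.
- vial: Amber glass jar, 32 mm wide, 55 mm tall; a bystander, to be left alone. Origin: centre of its underside.
- window_ring: Aluminium ring, 52 mm wide, 8 mm tall, lying flat; a bystander, to be left alone. Origin: centre of its underside.
- driver: Screwdriver lying on the bench; a bystander, to be left alone. Origin: centre of its underside.
- press_tip: Press tool, 36 mm wide, 88 mm tall, with a round green grip; a bystander, to be left alone. Origin: centre of its underside.
Things that resemble listed ones, but are neither listed nor needed, are in the scene too. There is more than one size of the cell; the one meant has the size given above.

How it is judged:
On the way, in this order (a step that is already met when the one before it is completed fails the run):
1. the hinged half lies down over the cell (hinge below 0.16 rad), the bolt still outside (value of joint strap below 0.16 rad and value of joint bolt above 0.3 rad), for 0.2 s.
2. the swing bolt stands up in the slot (within 0.12 rad of upright) (value of joint bolt below 0.12 rad), for 0.1 s.
At the end, for the whole second after the job is handed in: Half down (hinge < 0.12 rad); bolt within 0.1 rad of upright; cross nut on the fork behind the lips (centre 6 to 12.5 mm above site seat, within 8 mm of it in y); liner presses the cell with > 18 N; cell in its V-blocks (axis 48 to 55 mm high, within 4 mm sideways); all at rest (z of stem in the frame of seat between 0.006 and 0.0125 m and y of stem in the frame of seat between -0.008 and 0.008 m and value of joint strap below 0.12 rad and value of joint bolt below 0.1 rad and contact force between liner and cell above 18 N and z of cell in the frame of clamp between 0.048 and 0.055 m and y of cell in the frame of clamp between -0.004 and 0.004 m and linear speed of each of cell, stem below 0.02 m/s); the robot touches nothing.
It fails at once if the cell is overloaded: the liner presses on it with more than 45 N (contact force between liner and cell above 45 N).
It fails at once if the cell is shifted by more than 15 mm (distance of cell from where it was at the start of the episode above 0.015 m).
It fails at once if another thing on the bench is moved by more than 20 mm (distance of any of beaker, vial, window_ring, driver, press_tip from where it was at the start of the episode above 0.02 m).
It also fails if it takes over 67 s, if anything falls off the work surface, if the arm or the gripper's body presses on something with over 40 N, if the wrist force passes 120 N, or if a joint passes its speed limit or range.

## Working session

There is one attempt and no reset: what is moved stays moved. The work goes in short steps, Python scripts to look and compute and a tool call to move; the robot and the scene stay as the last step left them, time stands still between calls to the robot, and variables do not carry over. Pictures are saved under pics/ and viewed, at most 10 in all, crops included, and the job is handed in when it is done.

Besides the shell and the picture viewer there is one more tool, called as a command line: name --argument value ..., lists and objects as JSON in quotes. send_rows: Moves the arm, as the interface text tells. Its arguments: {"type":"object","properties":{"motion":{"type":"array"},"newtons":{"type":"number"}},"required":["motion"]}

```bash
mkdir -p pics; cat > h.py <<'E'
import numpy as np, cv2
from plant import manip, vision, ticket
def cap(n,f):
    c=vision.capture(n); np.savez(f'pics/{f}.npz',**c); cv2.imwrite(f'pics/{f}.png',c['frame']); return c
def load(f): return dict(np.load(f'pics/{f}.npz'))
def pt(c,u,v,r=1):
    p=c['range_z'][v-r:v+r+1,u-r:u+r+1]; p=p[p>0]; z=np.median(p)
    q=np.linalg.inv(c['mtx'])@[u,v,1]*z
    return (c['extrinsics']@[*q,1])[:3]
def cloud(c):
    h,w=c['range_z'].shape; v,u=np.mgrid[:h,:w]; z=c['range_z']
    q=np.linalg.inv(c['mtx'])@np.stack([u.ravel(),v.ravel(),np.ones(h*w)])*z.ravel()
    return (c['extrinsics'][:3,:3]@q+c['extrinsics'][:3,3:]).T.reshape(h,w,3)
def crop(f,u0,v0,u1,v1,k,o):
    i=cv2.imread(f'pics/{f}.png')[v0:v1,u0:u1]; cv2.imwrite(f'pics/{o}.png',cv2.resize(i,None,fx=k,fy=k,interpolation=cv2.INTER_CUBIC))
E
python3 - <<'E'
from h import *
a=cap('scene','s0');b=cap('top','t0')
print(a['extrinsics'].round(3),b['extrinsics'].round(3)); print(manip.hold_point_z, manip.get_state())
cv2.imwrite('pics/both.png',cv2.resize(np.vstack([a['frame'],b['frame']]),None,fx=.78,fy=.78))
E
```

```text
[[ 0.198  0.613 -0.765  1.324]
 [ 0.98  -0.127  0.151 -0.119]
 [-0.005 -0.78  -0.626  0.724]
 [ 0.     0.     0.     1.   ]] [[ 0.014 -0.996  0.087  0.443]
 [-1.    -0.013  0.012  0.061]
 [-0.011 -0.087 -0.996  1.203]
 [ 0.     0.     0.     1.   ]]
0.0187 {'t': 0.1, 'qpos': array([-1.32830480e+00,  1.81467851e-01,  1.60788588e+00,  1.55947197e-06,
        1.35379498e+00, -2.06294682e-01]), 'joint_vel': array([ 0.00148253,  0.00016022, -0.00336064, -0.00023341,  0.0005332 ,
       -0.00043201]), 'joint_torque': array([ 9.32071234e-04, -4.45876658e+01, -3.52237737e+01, -2.30598926e-04,
        4.13883230e-03,  3.71470321e-06]), 'tool_pos': array([ 0.2493769 , -0.51757157,  0.23048431]), 'eef_rot': array([[ 9.00974601e-01,  4.33871675e-01, -3.72165945e-04],
       [ 4.33871717e-01, -9.00973391e-01,  1.51089977e-03],
       [ 3.20224999e-04, -1.52275459e-03, -9.99998789e-01]]), 'wrist_force': array([-0.02172255, -0.53250415,  0.0166261 ]), 'ft_torque': array([ 0.03563878, -0.02483854, -0.01845246]), 'finger_force': 0.0, 'gripper_width': 0.08519633126916064}
```

View pics/both.png

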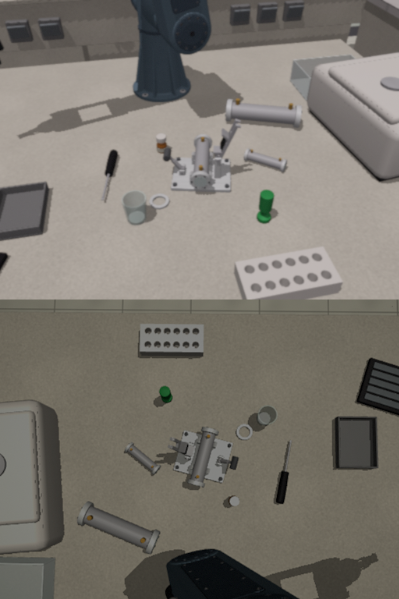

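The picture is at 0.78 scale. Cell candidates:
- Tube in the clamp: scene (203,155), top (202,457).
- Large tube: scene (263,113), top (118,527).
- Small tube: scene (265,160), top (142,458).

The one in the clamp fits the description. Next I'll check it in a close crop.

```bash
python3 - <<'E'
from h import *
crop('s0',190,140,350,260,4,'c1')
crop('t0',200,150,330,250,5,'c2')
a=cv2.imread('pics/c1.png');b=cv2.imread('pics/c2.png')
E
```

```text
(no output)
```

View pics/c1.png

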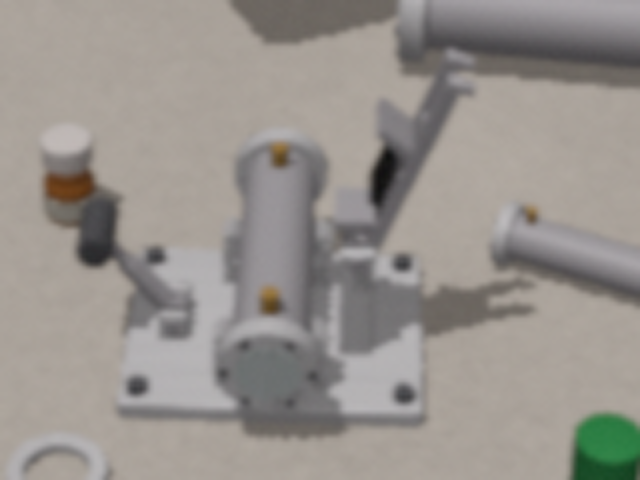

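View pics/c2.png

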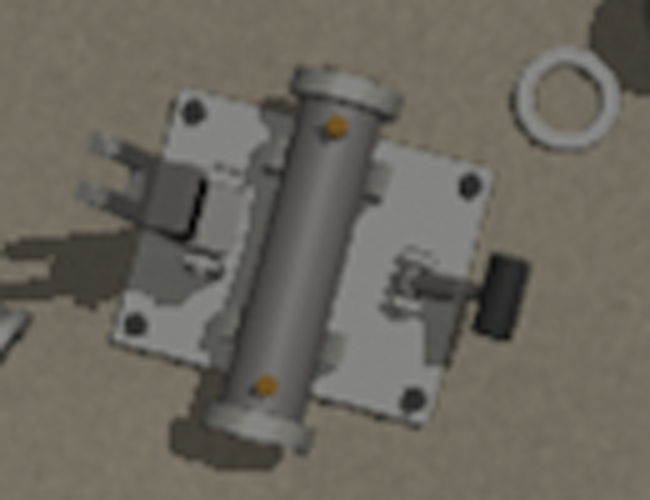

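The scene crop shows the cell in the clamp, with stubs at (280,155) and (270,298). The half is open towards the small tube, with prong tips at about (458,70), and the dark nut is at (98,230). In the top crop the nut is at (502,297), the stubs at (337,126) and (267,385), and the plate screws at (194,110), (470,185), (135,323) and (413,400). Next I'll measure these points.

```bash
cat >> h.py <<'E'
def ray(c,u,v):
    d=c['extrinsics'][:3,:3]@np.linalg.inv(c['mtx'])@[u,v,1]; return c['extrinsics'][:3,3],d
def onz(c,u,v,z):
    o,d=ray(c,u,v); return o+d*(z-o[2])/d[2]
def tri(a,pa,b,pb):
    o1,d1=ray(a,*pa);o2,d2=ray(b,*pb); s=np.linalg.lstsq(np.stack([d1,-d2],1),o2-o1,rcond=None)[0]
    return (o1+s[0]*d1+o2+s[1]*d2)/2, np.linalg.norm(o1+s[0]*d1-o2-s[1]*d2)
E
python3 - <<'E'
from h import *
np.set_printoptions(precision=4,suppress=True)
a=load('s0');b=load('t0')
S=lambda u,v:(190+u/4-.375,140+v/4-.375); T=lambda u,v:(200+u/5-.4,150+v/5-.4)
tp=[onz(b,*T(*p),.013) for p in [(194,110),(470,185),(135,323),(413,400)]]
sp=[onz(a,*S(*p),.013) for p in [(404,395),(138,386),(402,262),(156,256)]]
print('top screws',np.array(tp),np.mean(tp,0)); print('scene screws',np.array(sp),np.mean(sp,0))
for n,p,q in [('stubfar',(280,147),(267,385)),('stubnear',(270,292),(337,126)),('nut',(98,230),(502,297))]:
    print(n,tri(a,S(*p),b,T(*q)))
P=cloud(b); Q=cloud(a)
c=np.mean(tp,0)
for nm,C in (('top',P),('scene',Q)):
    X=C.reshape(-1,3); X=X[np.linalg.norm(X[:,:2]-c[:2],axis=1)<.125]
    pl=X[(X[:,2]>.009)&(X[:,2]<.016)]
    r=cv2.minAreaRect((pl[:,:2]*1000).astype(np.float32)); print(nm,'plate z',np.median(pl[:,2]),r)
    n=X[np.linalg.norm(X[:,:2]-tri(a,S(98,230),b,T(502,297))[0][:2],axis=1)<.022]; n=n[n[:,2]>.03]; print(' nut',n.mean(0),n.max(0),len(n))
    tu=X[(X[:,2]>.066)&(X[:,2]<.0735)]; print(' tube top',np.median(tu[:,2]),np.mean(tu,0)); print(' max',X[X[:,2].argmax()])
E
```

```text
top screws [[ 0.6018  0.1003  0.013 ]
 [ 0.5666 -0.0352  0.013 ]
 [ 0.4969  0.1274  0.013 ]
 [ 0.4614 -0.0081  0.013 ]] [0.5317 0.0461 0.013 ]
scene screws [[ 0.5975  0.1002  0.013 ]
 [ 0.5624 -0.0352  0.013 ]
 [ 0.491   0.1269  0.013 ]
 [ 0.4573 -0.0089  0.013 ]] [0.5271 0.0458 0.013 ]
stubfar (array([0.4661, 0.062 , 0.0854]), np.float64(0.0013216190845072556))
stubnear (array([0.5855, 0.0316, 0.0855]), np.float64(0.0007890012640082401))
nut (array([ 0.5082, -0.0452,  0.0774]), np.float64(0.00042493264431660424))
top plate z 0.012673290344944688 ((549.9072265625, 40.740760803222656), (159.7750244140625, 166.2671661376953), 75.7847900390625)
 nut [ 0.5096 -0.0425  0.0788] [ 0.5289 -0.0236  0.0879] 166
 tube top 0.07026771778471663 [0.5274 0.0461 0.0701]
 max [0.4434 0.0612 1.203 ]
scene plate z 0.013326544795676631 ((530.3692626953125, 42.87371063232422), (159.9156951904297, 133.648193359375), 75.1492919921875)
 nut [ 0.5132 -0.0435  0.0744] [ 0.5284 -0.0238  0.0873] 206
 tube top 0.07060572318747171 [0.531  0.0418 0.0703]
 max [0.5425 0.1325 0.1863]
```

send_rows --motion '[{"hand": 0, "linear": [0, 0, -1], "twist": -0.145}, {"hand": 0, "linear": [0, 0, -1], "twist": -0.145}, {"hand": 0, "linear": [0, 0, -1], "twist": -0.145}, {"hand": 0, "linear": [0, 0, -1], "twist": -0.145}, {"hand": 0, "linear": [0, 0, -1], "twist": -0.145}, {"hand": 0, "linear": [0, 0, -1], "twist": -0.145}, {"hand": 0, "linear": [4, 0.8, 0], "twist": 0}, {"hand": 0, "linear": [4, 0.8, 0], "twist": 0}, {"hand": 0, "linear": [4, 0.8, 0], "twist": 0}, {"hand": 0, "linear": [4, 0.8, 0], "twist": 0}]' --newtons 20

```text
t: 1.1
tool_pos: [0.3206, -0.3695, 0.2908]
eef_rot: [[0.25, 0.968, -0.0], [0.968, -0.25, 0.001], [0.001, -0.0, -1.0]]
wrist_force: [0.5, -0.3, 0.7]
gripper_width: -0.0001
finger_force: 0.0
```

send_rows --motion '[{"hand": 0, "linear": [4, 0.8, 0], "twist": 0}, {"hand": 0, "linear": [4, 0.8, 0], "twist": 0}, {"hand": 0, "linear": [4, 0.8, 0], "twist": 0}, {"hand": 0, "linear": [4, 0.8, 0], "twist": 0}, {"hand": 0, "linear": [4, 0.8, 0], "twist": 0}, {"hand": 0, "linear": [4, 0.8, 0], "twist": 0}, {"hand": 0, "linear": [4, 0.8, 0], "twist": 0}, {"hand": 0, "linear": [4, 0.8, 0], "twist": 0}, {"hand": 0, "linear": [4, 0.8, 0], "twist": 0}, {"hand": 0, "linear": [4, 0.8, 0], "twist": 0}]'

```text
t: 2.1
tool_pos: [0.4978, -0.0019, 0.291]
eef_rot: [[0.249, 0.968, -0.0], [0.968, -0.249, -0.0], [-0.0, -0.0, -1.0]]
wrist_force: [0.5, 0.9, -0.5]
gripper_width: -0.0005
finger_force: 0.0
```

send_rows --motion '[{"hand": 0, "linear": [4, 0.4, 0], "twist": 0}, {"hand": 0, "linear": [4, 0.4, 0], "twist": 0}, {"hand": 0, "linear": [4, 0.4, 0], "twist": 0}, {"hand": 0, "linear": [4, 0.4, 0], "twist": 0}, {"hand": 0, "linear": [3, 0.3, 0], "twist": 0}, {"hand": 0, "linear": [0, 0, 3.5], "twist": 0}, {"hand": 0, "linear": [0, 0, 3.5], "twist": 0}, {"hand": 0, "linear": [0, 0, 3.5], "twist": 0}, {"hand": 0, "linear": [0, 0, 3.5], "twist": 0}, {"hand": 0, "linear": [0, 0, 0], "twist": 0}]'

```text
t: 3.1
tool_pos: [0.559, 0.1751, 0.1453]
eef_rot: [[0.249, 0.968, -0.011], [0.968, -0.249, -0.001], [-0.004, -0.011, -1.0]]
wrist_force: [-0.5, 0.1, -0.1]
gripper_width: -0.0
finger_force: 0.0
```

```bash
cat >> h.py <<'E'
C0=np.array([.5305,.046]); X0=np.array([.9684,-.2495]); Y0=np.array([.2495,.9684])
def cl(p): d=np.asarray(p)[...,:2]-C0; return np.stack([d@X0,d@Y0,np.asarray(p)[...,2]],-1)
def tcp():
    s=manip.get_state(); print('tcp clamp mm',(cl(s['tool_pos'])*1000).round(1),'F',s['wrist_force'].round(1),'t',s['t'])
E
python3 - <<'E'
from h import *
tcp(); a=cap('scene','s1')
for f in('s0','t0','s1'):
    P=cl(cloud(load(f))).reshape(-1,3)*1000
    m=(abs(P[:,0])<16)&(P[:,1]>45)&(P[:,1]<95)&(P[:,2]>95)&(P[:,2]<200); Q=P[m]
    print(f,len(Q),Q[Q[:,2].argsort()[-25::4]].round(0).tolist())
    m=(abs(P[:,0])<40)&(P[:,1]>-120)&(P[:,1]<-75)&(P[:,2]>50)&(P[:,2]<120); Q=P[m];print(' nut',Q.min(0),Q.max(0),np.median(Q,0))
crop('s1',190,100,350,220,4,'c3')
E
```

```text
tcp clamp mm [ -4.6 132.2 145.3] F [-0.5  0.1 -0.1] t 3.1
s0 500 [[-14.0, 89.0, 184.0], [14.0, 86.0, 184.0], [8.0, 88.0, 184.0], [-12.0, 83.0, 185.0], [6.0, 83.0, 185.0], [-14.0, 85.0, 186.0], [-10.0, 87.0, 186.0]]
 nut [ -20.44564134 -105.53979597   51.03173517] [ 21.97529914 -75.90358549  87.31667669] [  5.11602051 -92.76987782  80.37355865]
t0 323 [[13.0, 89.0, 183.0], [11.0, 86.0, 184.0], [-11.0, 87.0, 184.0], [8.0, 90.0, 185.0], [16.0, 85.0, 185.0], [-6.0, 86.0, 186.0], [-7.0, 88.0, 188.0]]
 nut [ -17.00511762 -103.16730622   53.09440804] [ 21.18547336 -75.1795634   87.87938495] [  1.76679146 -92.21323645  81.90968565]
s1 497 [[-8.0, 93.0, 183.0], [14.0, 84.0, 184.0], [-6.0, 83.0, 184.0], [15.0, 92.0, 185.0], [6.0, 83.0, 185.0], [-7.0, 87.0, 186.0], [9.0, 84.0, 187.0]]
 nut [ -20.8865155  -105.26277247   50.38618243] [ 21.15023894 -75.44881565  86.7674764 ] [  5.25858981 -92.46282218  80.67814803]
```

View pics/c3.png

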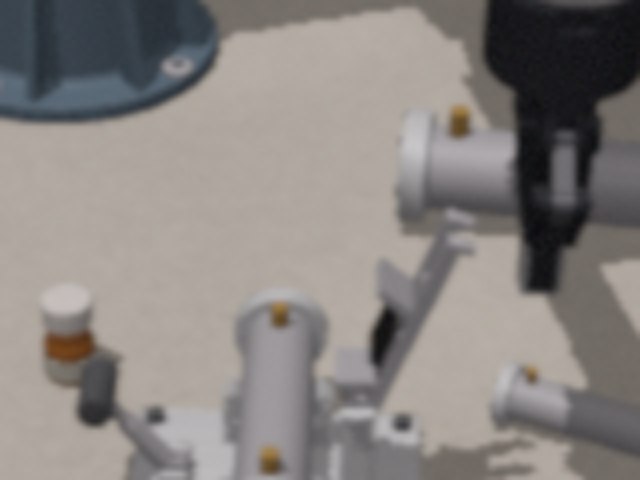

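send_rows --motion '[{"hand": 0, "linear": [-2, 0.4, 0], "twist": 0}, {"hand": 0, "linear": [-1, 0, 0], "twist": 0}, {"hand": 0, "linear": [-1, 0, 0], "twist": 0}, {"hand": 0, "linear": [-1.4, 0, 0], "twist": 0}, {"hand": 0, "linear": [-1.4, 0, 0], "twist": 0}, {"hand": 0, "linear": [-1.4, 0, 0.1], "twist": 0}, {"hand": 0, "linear": [-1.4, 0, 0.1], "twist": 0}, {"hand": 0, "linear": [-1, 0, 0.1], "twist": 0}, {"hand": 0, "linear": [0, 0, 0], "twist": 0}, {"hand": 0, "linear": [0, 0, 0], "twist": 0}]'

```text
t: 4.15
tool_pos: [0.54, 0.0714, 0.1478]
eef_rot: [[0.25, 0.968, -0.002], [0.968, -0.25, -0.0], [-0.001, -0.002, -1.0]]
wrist_force: [0.1, 0.1, -0.1]
gripper_width: -0.0001
finger_force: 0.0
```

```bash
python3 - <<'E'
from h import *
tcp(); a=cap('scene','s2')
P=cl(cloud(a)).reshape(-1,3)*1000
m=(abs(P[:,0])<17)&(P[:,1]>-60)&(P[:,1]<80)&(P[:,2]>95)&(P[:,2]<200); Q=P[m]
print(Q[Q[:,1].argsort()[::len(Q)//25]].round(0).tolist())
crop('s2',190,100,350,220,4,'c4')
E
```

```text
tcp clamp mm [  2.9  27.  147.8] F [ 0.1  0.1 -0.1] t 4.15
[[7.0, -11.0, 181.0], [-4.0, -8.0, 139.0], [-7.0, -6.0, 176.0], [-1.0, -4.0, 139.0], [-1.0, -2.0, 139.0], [-7.0, 0.0, 183.0], [-13.0, 2.0, 173.0], [17.0, 3.0, 159.0], [-8.0, 6.0, 161.0], [13.0, 9.0, 162.0], [14.0, 11.0, 145.0], [16.0, 13.0, 137.0], [16.0, 15.0, 139.0], [11.0, 17.0, 123.0], [15.0, 19.0, 141.0], [17.0, 21.0, 162.0], [-4.0, 23.0, 133.0], [-13.0, 24.0, 131.0], [10.0, 25.0, 107.0], [14.0, 27.0, 123.0], [13.0, 29.0, 123.0], [-5.0, 31.0, 117.0], [7.0, 33.0, 151.0], [11.0, 35.0, 161.0], [15.0, 38.0, 196.0], [17.0, 42.0, 100.0]]
```

View pics/c4.png

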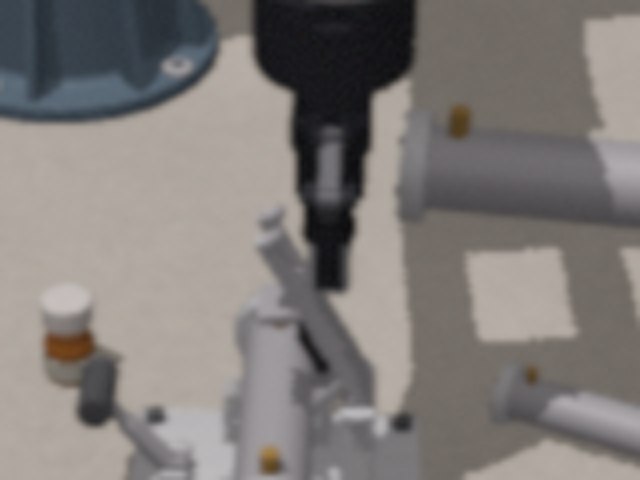

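The half is now leaning over the cell at about 60 degrees, with the fingers (330,280) on its top face.

send_rows --motion '[{"hand": 0, "linear": [-0.8, -0.2, 0.7], "twist": 0}, {"hand": 0, "linear": [-0.8, 0, 0.7], "twist": 0}, {"hand": 0, "linear": [-0.7, 0, 0.65], "twist": 0}, {"hand": 0, "linear": [-0.7, 0, 0.65], "twist": 0}, {"hand": 0, "linear": [-0.3, 0, 0.55], "twist": 0}, {"hand": 0, "linear": [-0.3, 0, 0.55], "twist": 0}, {"hand": 0, "linear": [-0.2, 0, 0.45], "twist": 0}, {"hand": 0, "linear": [-0.2, 0, 0.45], "twist": 0}, {"hand": 0, "linear": [0, 0, 0], "twist": 0}, {"hand": 0, "linear": [0, 0, 0], "twist": 0}]'

```text
t: 5.2
tool_pos: [0.5283, 0.034, 0.1007]
eef_rot: [[0.249, 0.968, -0.001], [0.968, -0.249, 0.001], [0.0, -0.001, -1.0]]
wrist_force: [-0.1, -0.6, -0.8]
gripper_width: 0.0001
finger_force: 0.0
```

```bash
python3 - <<'E'
from h import *
tcp()
E
```

```text
tcp clamp mm [  0.9 -12.2 100.7] F [-0.1 -0.6 -0.8] t 5.2
```

send_rows --motion '[{"hand": 0, "linear": [0, 0, 0.2], "twist": 0}, {"hand": 0, "linear": [0, 0, 0.2], "twist": 0}, {"hand": 0, "linear": [0, 0, 0.2], "twist": 0}, {"hand": 0, "linear": [0, 0, 0.1], "twist": 0}]'

```text
t: 5.6
tool_pos: [0.5291, 0.0336, 0.0943]
eef_rot: [[0.249, 0.968, 0.0], [0.968, -0.249, -0.0], [-0.0, 0.0, -1.0]]
wrist_force: [-1.0, -2.0, 3.5]
gripper_width: 0.0001
finger_force: 1.4
```

send_rows --motion '[{"hand": 0, "linear": [0, 0, 0.1], "twist": 0}, {"hand": 0, "linear": [0, 0, 0], "twist": 0}]'

```text
t: 5.8
tool_pos: [0.529, 0.0337, 0.0932]
eef_rot: [[0.249, 0.968, 0.0], [0.968, -0.249, -0.0], [0.0, 0.0, -1.0]]
wrist_force: [-0.2, -1.0, 2.2]
gripper_width: 0.0001
finger_force: 0.7
```

send_rows --motion '[{"hand": 0, "linear": [0, 0, 0.1], "twist": 0}, {"hand": 0, "linear": [0, 0, 0], "twist": 0}]'

```text
t: 6.0
tool_pos: [0.529, 0.0336, 0.0923]
eef_rot: [[0.249, 0.968, 0.0], [0.968, -0.249, -0.0], [0.0, 0.0, -1.0]]
wrist_force: [0.5, -0.6, 1.9]
gripper_width: 0.0002
finger_force: 0.9
```

send_rows --motion '[{"hand": 0, "linear": [0, 0, 0.1], "twist": 0}]'

```text
t: 6.1
tool_pos: [0.529, 0.0336, 0.0914]
eef_rot: [[0.249, 0.968, 0.0], [0.968, -0.249, -0.0], [-0.0, 0.0, -1.0]]
wrist_force: [0.6, -1.4, 3.6]
gripper_width: -0.0002
finger_force: 1.4
```

send_rows --motion '[{"hand": 0, "linear": [0, 0, 0.1], "twist": 0}]'

```text
t: 6.2
tool_pos: [0.529, 0.0336, 0.0903]
eef_rot: [[0.249, 0.968, 0.0], [0.968, -0.249, -0.0], [-0.0, 0.0, -1.0]]
wrist_force: [-0.3, -1.6, 2.8]
gripper_width: -0.0001
finger_force: 1.4
```

send_rows --motion '[{"hand": 0, "linear": [0, 0, 0.1], "twist": 0}]'

```text
t: 6.3
tool_pos: [0.529, 0.0336, 0.0893]
eef_rot: [[0.249, 0.968, 0.0], [0.968, -0.249, -0.0], [-0.0, 0.0, -1.0]]
wrist_force: [-0.3, -2.3, 3.0]
gripper_width: 0.0001
finger_force: 1.8
```

send_rows --motion '[{"hand": 0, "linear": [0, 0, 0.1], "twist": 0}]'

```text
t: 6.4
tool_pos: [0.529, 0.0335, 0.0885]
eef_rot: [[0.249, 0.968, 0.0], [0.968, -0.249, -0.0], [-0.0, 0.0, -1.0]]
wrist_force: [-3.3, -2.6, 8.5]
gripper_width: 0.0001
finger_force: 4.4
```

send_rows --motion '[{"hand": 0, "linear": [0, 0, 0.1], "twist": 0}]'

```text
t: 6.5
tool_pos: [0.529, 0.0333, 0.088]
eef_rot: [[0.249, 0.968, -0.0], [0.968, -0.249, -0.001], [-0.001, 0.0, -1.0]]
wrist_force: [-3.9, -2.0, 14.5]
gripper_width: -0.0004
finger_force: 6.6
```

send_rows --motion '[{"hand": 0, "linear": [0, 0, 0.1], "twist": 0}]'

```text
t: 6.6
tool_pos: [0.5291, 0.0332, 0.0875]
eef_rot: [[0.249, 0.968, -0.0], [0.968, -0.249, -0.001], [-0.001, 0.0, -1.0]]
wrist_force: [-7.2, -5.2, 18.4]
gripper_width: -0.0004
finger_force: 8.8
```

send_rows --motion '[{"hand": 0, "linear": [0, 0, -1], "twist": 0}, {"hand": 0, "linear": [0, 0, -3], "twist": 0}, {"hand": 0, "linear": [0, 0, -4], "twist": 0}, {"hand": 0.6, "linear": [-4, 0, -1], "twist": 0}, {"hand": 0.6, "linear": [-4.2, 0, 0], "twist": 0}, {"hand": 0.6, "linear": [0, 0, 0], "twist": 0}, {"hand": 0.6, "linear": [0, 0, 0], "twist": 0}, {"hand": 0.6, "linear": [0, 0, 0], "twist": 0}]' --newtons 20

```text
t: 7.4
tool_pos: [0.5082, -0.0448, 0.1758]
eef_rot: [[0.249, 0.968, -0.001], [0.968, -0.249, 0.001], [0.001, -0.001, -1.0]]
wrist_force: [-0.3, 0.4, -0.4]
gripper_width: 0.0511
finger_force: 0.0
```

```bash
cat >> h.py <<'E'
def nut(f,yr=(-115,-40),zr=(45,135)):
    c=load(f); P=cl(cloud(c))*1000; g=c['frame'].max(2)
    m=(abs(P[...,0])<26)&(P[...,1]>yr[0])&(P[...,1]<yr[1])&(P[...,2]>zr[0])&(P[...,2]<zr[1])&(g<90)
    Q=P[m]; print(f,'nut n',len(Q),'pct',np.percentile(Q,[3,50,97],axis=0).round(1).tolist())
E
python3 - <<'E'
from h import *
tcp(); print(manip.get_state()['gripper_width']); cap('scene','s3'); cap('top','t3')
for f in('s0','t0','s3'): nut(f)
for f in ('s3','t3'):
    P=cl(cloud(load(f))).reshape(-1,3)*1000
    for y0 in range(-75,45,12):
        m=(abs(P[:,0])<14)&(abs(P[:,1]-y0)<4)&(P[:,2]>70)&(P[:,2]<115); print(f,y0,m.sum(),np.median(P[m,2]) if m.sum() else 0)
crop('s3',190,100,350,220,4,'c5')
E
```

```text
tcp clamp mm [  1.1 -93.5 175.8] F [-0.3  0.4 -0.4] t 7.4
0.05106643910861313
s0 nut n 134 pct [[-15.0, -102.3, 69.1], [7.0, -93.3, 81.6], [20.3, -86.0, 86.2]]
t0 nut n 173 pct [[-16.0, -102.1, 48.7], [1.1, -90.7, 81.6], [18.5, -67.3, 86.7]]
s3 nut n 174 pct [[-13.2, -101.7, 69.7], [9.0, -90.7, 84.0], [20.2, -44.7, 90.5]]
s3 -75 16 93.86719573749991
s3 -63 30 90.88468867722999
s3 -51 36 89.48386547327269
s3 -39 36 90.26413558786177
s3 -27 36 89.27905311840762
s3 -15 41 89.42116551954904
s3 -3 43 88.07137031131485
s3 9 43 88.06175283536332
s3 21 44 87.81298806220822
s3 33 38 87.20684419606839
t3 -75 0 0
t3 -63 0 0
t3 -51 0 0
t3 -39 26 89.7482704965885
t3 -27 44 89.49781239716603
t3 -15 43 89.81670123122898
t3 -3 45 87.52839467429152
t3 9 42 88.41970804425324
t3 21 40 87.57228876991229
t3 33 42 87.37160153481204
```

View pics/c5.png

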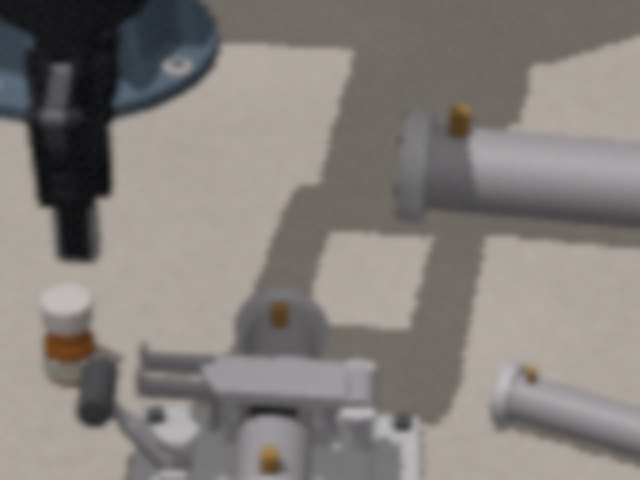

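send_rows --motion '[{"hand": 0.6, "linear": [0, 0, 3], "twist": 0}, {"hand": 0.6, "linear": [0, 0, 3], "twist": 0}, {"hand": 0.6, "linear": [0, 0, 2.6], "twist": 0}, {"hand": 0.6, "linear": [0, 0, 2], "twist": 0}, {"hand": 0.6, "linear": [0, 0, 1], "twist": 0}, {"hand": 0.6, "linear": [0, 0, 0], "twist": 0}, {"hand": 0.3, "linear": [0, 0, 0], "twist": 0}, {"hand": 0.3, "linear": [0, 0, 0], "twist": 0}, {"hand": 0.3, "linear": [0, 0, 0], "twist": 0}, {"hand": 0.3, "linear": [0, 0, 0], "twist": 0}]' --newtons 20

```text
t: 8.5
tool_pos: [0.5081, -0.0453, 0.0609]
eef_rot: [[0.249, 0.968, -0.001], [0.968, -0.249, 0.0], [0.0, -0.001, -1.0]]
wrist_force: [-5.5, 1.7, 2.1]
gripper_width: 0.0376
finger_force: 25.6
```

```bash
python3 - <<'E'
from h import *
tcp(); cap('scene','s4'); nut('s4'); crop('s4',190,100,350,220,4,'c6')
E
```

```text
tcp clamp mm [  1.1 -94.   60.9] F [-5.5  1.7  2.1] t 8.5
s4 nut n 94 pct [[-22.2, -89.9, 62.6], [-6.5, -85.7, 87.0], [25.3, -45.7, 133.8]]
```

View pics/c6.png

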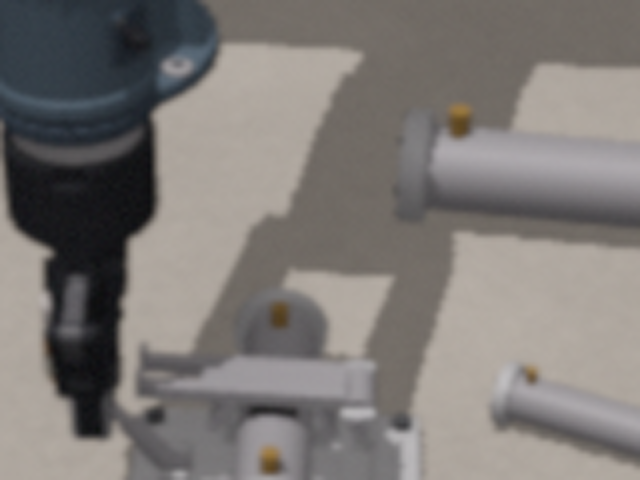

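send_rows --motion '[{"hand": 0.3, "linear": [-0.13, -0.05, -0.18], "twist": 0}, {"hand": 0.3, "linear": [-0.13, 0, -0.18], "twist": 0}, {"hand": 0.3, "linear": [-0.26, 0, -0.36], "twist": 0}, {"hand": 0.3, "linear": [-0.26, 0, -0.36], "twist": 0}]' --newtons 30

```text
t: 8.95
tool_pos: [0.506, -0.0528, 0.071]
eef_rot: [[0.249, 0.968, 0.0], [0.968, -0.249, 0.001], [0.001, -0.0, -1.0]]
wrist_force: [1.9, 4.2, -9.1]
gripper_width: 0.0372
finger_force: 31.0
```

send_rows --motion '[{"hand": 0.3, "linear": [-0.25, 0, -0.36], "twist": 0}, {"hand": 0.3, "linear": [-0.25, 0, -0.36], "twist": 0}]'

```text
t: 9.15
tool_pos: [0.5047, -0.0582, 0.0785]
eef_rot: [[0.249, 0.968, -0.0], [0.968, -0.249, 0.0], [0.0, -0.0, -1.0]]
wrist_force: [2.1, 4.7, -8.9]
gripper_width: 0.0375
finger_force: 31.0
```

```bash
python3 - <<'E'
from h import *
tcp(); 
for n,f in(('scene','s5'),('top','t5')):cap(n,f)
crop('s5',180,140,300,230,5,'c7')
E
```

```text
tcp clamp mm [   1.  -107.3   78.5] F [ 2.1  4.7 -8.9] t 9.15
```

View pics/c7.png

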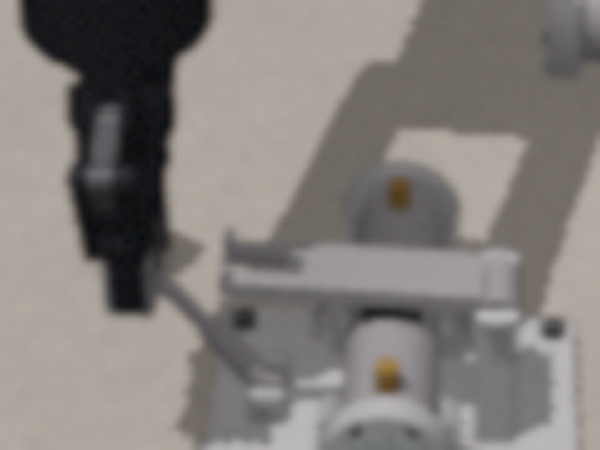

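send_rows --motion '[{"hand": 0.3, "linear": [0.47, 0, -0.32], "twist": 0}, {"hand": 0.3, "linear": [0.47, 0, -0.27], "twist": 0}, {"hand": 0.3, "linear": [0.41, 0, -0.22], "twist": 0}, {"hand": 0.3, "linear": [0.41, 0, -0.18], "twist": 0}, {"hand": 0.3, "linear": [0.42, 0, -0.17], "twist": 0}, {"hand": 0.3, "linear": [0.43, 0, -0.14], "twist": 0}]' --newtons 20

```text
t: 9.85
tool_pos: [0.511, -0.0335, 0.0919]
eef_rot: [[0.249, 0.969, -0.001], [0.969, -0.249, -0.002], [-0.003, -0.001, -1.0]]
wrist_force: [-4.7, -4.9, -1.8]
gripper_width: 0.0372
finger_force: 31.1
```

```bash
python3 - <<'E'
from h import *
tcp(); 
for n,f in(('scene','s6'),('top','t6')):cap(n,f)
crop('s6',180,140,300,230,5,'c8')
E
```

```text
tcp clamp mm [  0.9 -81.9  91.9] F [-4.7 -4.9 -1.8] t 9.85
```

View pics/c8.png

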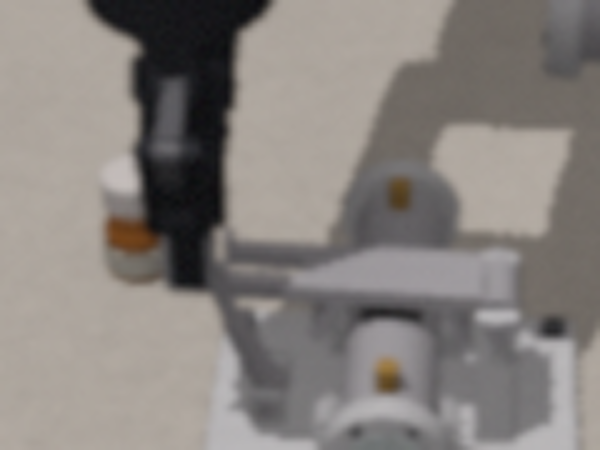

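The bolt has followed the gripper; its stem (235,330) is about to enter the slot. I'll continue the swing, watching the force.

send_rows --motion '[{"hand": 0.3, "linear": [0.44, 0, -0.12], "twist": 0}, {"hand": 0.3, "linear": [0.43, 0, -0.1], "twist": 0}]'

```text
t: 10.15
tool_pos: [0.5132, -0.0251, 0.0941]
eef_rot: [[0.249, 0.969, -0.001], [0.969, -0.249, -0.002], [-0.003, -0.0, -1.0]]
wrist_force: [-4.6, -3.9, -1.1]
gripper_width: 0.0374
finger_force: 31.0
```

send_rows --motion '[{"hand": 0.3, "linear": [0.45, 0, -0.08], "twist": 0}, {"hand": 0.3, "linear": [0.45, 0, -0.06], "twist": 0}]'

```text
t: 10.35
tool_pos: [0.5154, -0.0163, 0.0956]
eef_rot: [[0.249, 0.969, -0.001], [0.969, -0.249, -0.002], [-0.002, -0.0, -1.0]]
wrist_force: [-6.3, -2.9, 0.5]
gripper_width: 0.0376
finger_force: 30.9
```

send_rows --motion '[{"hand": 0.3, "linear": [0.45, 0, -0.03], "twist": 0}, {"hand": 0.3, "linear": [0.45, 0, 0], "twist": 0}, {"hand": 0.3, "linear": [0, 0, 0], "twist": 0}]'

```text
t: 10.65
tool_pos: [0.5179, -0.007, 0.0962]
eef_rot: [[0.248, 0.969, -0.0], [0.969, -0.248, -0.001], [-0.002, -0.0, -1.0]]
wrist_force: [-5.2, -0.9, 3.4]
gripper_width: 0.0374
finger_force: 30.9
```

```bash
python3 - <<'E'
from h import *
tcp(); 
for n,f in(('scene','s7'),('top','t7')):cap(n,f)
P=cl(cloud(load('s7'))).reshape(-1,3)*1000
for y0 in range(-75,45,12):
    m=(abs(P[:,0])<14)&(abs(P[:,1]-y0)<4)&(P[:,2]>70)&(P[:,2]<135); print(y0,m.sum(),np.percentile(P[m,2],[10,50,90]).round(1) if m.sum() else 0)
E
```

```text
tcp clamp mm [  1.1 -54.5  96.2] F [-5.2 -0.9  3.4] t 10.65
-75 7 [89.2 93.8 98. ]
-63 3 [73.1 73.6 83.2]
-51 10 [84.  87.8 92.3]
-39 34 [86.1 90.2 91.8]
-27 41 [84.7 89.8 91.3]
-15 39 [83.1 89.2 90.3]
-3 43 [77.2 88.7 90.2]
9 42 [75.5 87.9 89.8]
21 39 [82.8 87.4 88.9]
33 37 [85.7 87.6 88.9]
```

send_rows --motion '[{"hand": 0.3, "linear": [0, 0, 0.2], "twist": 0}, {"hand": 0.3, "linear": [0, 0, 0.2], "twist": 0}, {"hand": 0.3, "linear": [0, 0, 0.2], "twist": 0}]' --newtons 30

```text
t: 11.05
tool_pos: [0.518, -0.0068, 0.0906]
eef_rot: [[0.249, 0.969, -0.0], [0.969, -0.249, -0.001], [-0.001, -0.0, -1.0]]
wrist_force: [-7.3, 0.6, 7.0]
gripper_width: 0.0373
finger_force: 31.4
```

send_rows --motion '[{"hand": 0.3, "linear": [0, 0, 0.1], "twist": 0}, {"hand": 0.3, "linear": [0, 0, 0.1], "twist": 0}]'

```text
t: 11.25
tool_pos: [0.5181, -0.0068, 0.0889]
eef_rot: [[0.249, 0.969, -0.0], [0.969, -0.249, -0.001], [-0.001, 0.0, -1.0]]
wrist_force: [-7.4, 1.5, 12.2]
gripper_width: 0.0374
finger_force: 31.9
```

send_rows --motion '[{"hand": 0.3, "linear": [0, 0, 0.1], "twist": 0}]'

```text
t: 11.35
tool_pos: [0.5182, -0.0067, 0.0882]
eef_rot: [[0.249, 0.969, -0.0], [0.969, -0.249, -0.001], [-0.001, 0.0, -1.0]]
wrist_force: [-9.5, 2.6, 13.4]
gripper_width: 0.0376
finger_force: 32.0
```

```bash
python3 - <<'E'
from h import *
tcp()
E
```

```text
tcp clamp mm [  1.2 -54.2  88.2] F [-9.5  2.6 13.4] t 11.35
```

send_rows --motion '[{"hand": 0.6, "linear": [0, 0, 0], "twist": 0}, {"hand": 0.6, "linear": [0, 0, 0], "twist": 0}, {"hand": 0.6, "linear": [0, 0, -2], "twist": 0}, {"hand": 0.6, "linear": [0, 0, -4], "twist": 0}, {"hand": 0.6, "linear": [0, 0, -4], "twist": 0}, {"hand": 0, "linear": [-5, 0, -2], "twist": 0}, {"hand": 0, "linear": [-5, 0, 0], "twist": 0}, {"hand": 0, "linear": [-5, 0, 0], "twist": 0}, {"hand": 0, "linear": [0, 0, 0], "twist": 0}, {"hand": 0, "linear": [0, 0, 0], "twist": 0}]'

```text
t: 12.35
tool_pos: [0.4817, -0.15, 0.2053]
eef_rot: [[0.253, 0.968, 0.001], [0.968, -0.253, -0.0], [-0.0, 0.001, -1.0]]
wrist_force: [0.3, -0.3, -0.1]
gripper_width: -0.0002
finger_force: 0.0
```

```bash
python3 - <<'E'
from h import *
tcp(); 
for n,f in(('scene','s8'),('top','t8')):cap(n,f); nut(f,(-85,-35),(80,125))
for f in('s8','t8'):
    P=cl(cloud(load(f))).reshape(-1,3)*1000
    for y0 in range(-75,45,6):
        m=(abs(P[:,0])<14)&(abs(P[:,1]-y0)<3)&(P[:,2]>70)&(P[:,2]<135); print(f,y0,m.sum(),np.percentile(P[m,2],[10,50,90]).round(1) if m.sum() else 0)
crop('s8',190,155,290,230,6,'c9')
crop('t8',250,170,330,235,6,'d9')
i=cv2.imread('pics/c9.png');j=cv2.imread('pics/d9.png')
cv2.imwrite('pics/e9.png',cv2.resize(np.hstack([i,cv2.copyMakeBorder(j,0,450-j.shape[0],0,0,0)]),(800,int(450*800/(600+j.shape[1])))))
E
```

```text
tcp clamp mm [   1.6 -202.   205.3] F [ 0.3 -0.3 -0.1] t 12.35
s8 nut n 169 pct [[-14.6, -68.2, 84.2], [13.0, -58.9, 107.5], [20.0, -51.9, 113.7]]
t8 nut n 150 pct [[-16.5, -67.7, 89.5], [0.1, -58.0, 110.3], [17.3, -47.7, 114.2]]
s8 -75 7 [91.8 96.2 98.3]
s8 -69 23 [ 86.9 109.3 111.6]
s8 -63 26 [ 77.8 112.3 113.6]
s8 -57 32 [ 82.9 110.4 112.3]
s8 -51 38 [ 85.6  90.3 106.4]
s8 -45 23 [84.2 89.1 91.3]
s8 -39 25 [86.6 89.9 91.5]
s8 -33 32 [73.  89.7 91.1]
s8 -27 27 [78.5 89.  90.7]
s8 -21 25 [88.4 89.7 91.4]
s8 -15 27 [84.2 89.  90.4]
s8 -9 33 [73.8 88.1 90.4]
s8 -3 33 [77.7 88.2 89.9]
s8 3 34 [74.9 88.  90.4]
s8 9 35 [77.7 87.9 89.6]
s8 15 29 [84.8 88.  89.6]
s8 21 31 [80.4 87.8 89.3]
s8 27 34 [73.2 87.3 89.8]
s8 33 23 [85.4 87.6 89.4]
s8 39 24 [82.9 85.2 87.2]
t8 -75 0 0
t8 -69 23 [ 97.2 107.3 110.1]
t8 -63 32 [109.  111.5 113.2]
t8 -57 35 [110.1 111.4 114. ]
t8 -51 31 [ 88.9 105.4 111.2]
t8 -45 19 [88.3 89.8 92.4]
t8 -39 20 [87.8 89.7 92.5]
t8 -33 31 [87.6 89.5 91.8]
t8 -27 32 [86.1 89.7 91.5]
t8 -21 32 [85.6 88.8 91.6]
t8 -15 31 [86.4 88.6 91.1]
t8 -9 34 [86.7 88.8 91.2]
t8 -3 32 [85.1 87.7 91.1]
t8 3 31 [85.1 88.1 92.2]
t8 9 32 [85.5 88.5 90.3]
t8 15 31 [87.  88.8 90.5]
t8 21 32 [83.9 87.4 89.6]
t8 27 32 [83.3 87.5 90.8]
t8 33 31 [85.2 86.6 88.8]
t8 39 30 [83.2 86.  89.8]
```

View pics/e9.png

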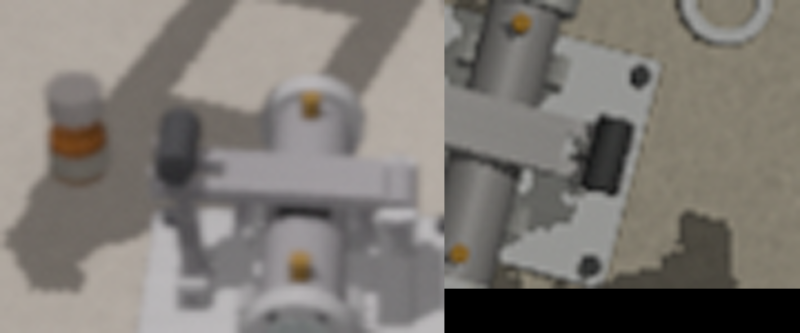

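The nut (178,145) has slipped back in the pads to y≈-60 and rests on the lips' inner edge. I'll nudge it inward with shut fingers.

send_rows --motion '[{"hand": 0, "linear": [3.5, 0, 0], "twist": 0}, {"hand": 0, "linear": [3.5, 0, 0], "twist": 0}, {"hand": 0, "linear": [3, 0, 0], "twist": 0}, {"hand": 0, "linear": [0, 0, 3.5], "twist": 0}, {"hand": 0, "linear": [0, 0, 3.5], "twist": 0}, {"hand": 0, "linear": [0, 0, 3.4], "twist": 0}, {"hand": 0, "linear": [0, 0, 0], "twist": 0}, {"hand": 0, "linear": [0, 0, 0], "twist": 0}]'

```text
t: 13.25
tool_pos: [0.5064, -0.0506, 0.101]
eef_rot: [[0.248, 0.969, -0.001], [0.969, -0.248, 0.001], [0.0, -0.001, -1.0]]
wrist_force: [0.9, -0.4, 0.6]
gripper_width: 0.0
finger_force: 0.0
```

```bash
python3 - <<'E'
from h import *
tcp()
E
```

```text
tcp clamp mm [  0.7 -99.5 101. ] F [ 0.9 -0.4  0.6] t 13.25
```

send_rows --motion '[{"hand": 0, "linear": [1, 0, 0], "twist": 0}, {"hand": 0, "linear": [0.6, 0, 0], "twist": 0}, {"hand": 0, "linear": [0.3, 0, 0], "twist": 0}]'

```text
t: 13.55
tool_pos: [0.5123, -0.0328, 0.1023]
eef_rot: [[0.249, 0.969, 0.003], [0.969, -0.249, -0.001], [0.0, 0.003, -1.0]]
wrist_force: [0.3, 0.4, 0.6]
gripper_width: -0.0001
finger_force: 0.0
```

send_rows --motion '[{"hand": 0, "linear": [0.2, 0, 0], "twist": 0}, {"hand": 0, "linear": [0.2, 0, 0], "twist": 0}, {"hand": 0, "linear": [0, 0, 0], "twist": 0}]'

```text
t: 13.85
tool_pos: [0.5127, -0.0299, 0.1015]
eef_rot: [[0.249, 0.968, 0.001], [0.968, -0.249, -0.001], [-0.001, 0.002, -1.0]]
wrist_force: [-1.0, -2.3, 3.6]
gripper_width: -0.0002
finger_force: 1.4
```

```bash
cat >> h.py <<'E'
def nuty(f):
    P=cl(cloud(load(f))).reshape(-1,3)*1000
    for y0 in range(-78,-36,3):
        m=(abs(P[:,0])<16)&(abs(P[:,1]-y0)<1.5)&(P[:,2]>70)&(P[:,2]<118)
        if m.sum(): print(f,y0,m.sum(),np.percentile(P[m,2],[50,90]).round(1))
E
python3 - <<'E'
from h import *
tcp(); cap('top','t9'); cap('scene','s9'); nut('s9',(-85,-35),(98,118)); nuty('s9')
E
```

```text
tcp clamp mm [  1.7 -77.9 101.5] F [-1.  -2.3  3.6] t 13.85
s9 nut n 171 pct [[-12.3, -81.9, 99.7], [10.6, -61.4, 110.6], [20.8, -51.1, 117.2]]
s9 -78 5 [112.5 117.1]
s9 -75 12 [104.5 114.7]
s9 -72 19 [ 97.7 113.8]
s9 -69 20 [107.1 117.2]
s9 -66 20 [109.5 111.3]
s9 -63 11 [112.1 113.6]
s9 -60 20 [111.6 112.8]
s9 -57 21 [111.3 114. ]
s9 -54 20 [109.9 112.1]
s9 -51 29 [105.  108.7]
s9 -48 15 [90.  90.7]
s9 -45 16 [89.7 91.6]
s9 -42 11 [90.1 91.1]
s9 -39 18 [89.6 91.6]
```

send_rows --motion '[{"hand": 0, "linear": [0.15, 0, 0], "twist": 0}, {"hand": 0, "linear": [0.15, 0, 0], "twist": 0}]'

```text
t: 14.15
tool_pos: [0.513, -0.0268, 0.1008]
eef_rot: [[0.25, 0.968, 0.0], [0.968, -0.25, -0.0], [-0.0, 0.0, -1.0]]
wrist_force: [-0.5, -2.8, 3.0]
gripper_width: 0.0
finger_force: 1.5
```

send_rows --motion '[{"hand": 0, "linear": [0.15, 0, 0], "twist": 0}, {"hand": 0, "linear": [0, 0, 0], "twist": 0}]'

```text
t: 14.35
tool_pos: [0.5132, -0.025, 0.1006]
eef_rot: [[0.249, 0.968, -0.0], [0.968, -0.249, 0.0], [0.0, -0.0, -1.0]]
wrist_force: [0.5, -1.1, 1.1]
gripper_width: -0.0
finger_force: 1.0
```

```bash
python3 - <<'E'
from h import *
tcp(); cap('top','t10'); cap('scene','s10'); nuty('s10')
E
```

```text
tcp clamp mm [  0.9 -73.  100.6] F [ 0.5 -1.1  1.1] t 14.35
s10 -78 8 [113.5 116. ]
s10 -75 7 [109.5 116.9]
s10 -72 23 [ 92.9 109.9]
s10 -69 16 [ 92.2 113.3]
s10 -66 25 [ 92.8 114.8]
s10 -63 15 [107.5 109.6]
s10 -60 18 [110.  112.1]
s10 -57 20 [112.6 113.3]
s10 -54 20 [111.6 113.8]
s10 -51 22 [111.3 113.3]
s10 -48 21 [109.5 112.3]
s10 -45 27 [ 90.6 108.8]
s10 -42 11 [89.5 91.9]
s10 -39 16 [89.9 91.4]
```

send_rows --motion '[{"hand": 0, "linear": [-0.5, 0, 0], "twist": 0}, {"hand": 0, "linear": [-1.5, 0, 0], "twist": 0}, {"hand": 0, "linear": [0, 0, -2], "twist": 0}, {"hand": 0, "linear": [0, 0, -2], "twist": 0}, {"hand": 0, "linear": [2, 0, 0], "twist": 0}, {"hand": 0, "linear": [1.8, 0, 0], "twist": 0}, {"hand": 0, "linear": [0, 0, 1], "twist": 0}, {"hand": 0, "linear": [0, 0, 1], "twist": 0}, {"hand": 0, "linear": [0, 0, 0.4], "twist": 0}, {"hand": 0, "linear": [0, 0, 0], "twist": 0}]'

```text
t: 15.45
tool_pos: [0.5165, -0.0081, 0.1152]
eef_rot: [[0.25, 0.968, -0.003], [0.968, -0.25, 0.001], [-0.0, -0.003, -1.0]]
wrist_force: [-0.1, 1.0, 0.1]
gripper_width: -0.0002
finger_force: 0.0
```

```bash
python3 - <<'E'
from h import *
tcp()
E
```

```text
tcp clamp mm [-1.000e-01 -5.590e+01  1.152e+02] F [-0.1  1.   0.1] t 15.45
```

send_rows --motion '[{"hand": 0, "linear": [0, 0, 0.1], "twist": 0}, {"hand": 0, "linear": [0, 0, 0.1], "twist": 0}, {"hand": 0, "linear": [0, 0, 0.1], "twist": 0}, {"hand": 0, "linear": [0, 0, 0], "twist": 0}]'

```text
t: 15.85
tool_pos: [0.5178, -0.0079, 0.1138]
eef_rot: [[0.249, 0.968, 0.0], [0.968, -0.249, -0.0], [-0.0, 0.0, -1.0]]
wrist_force: [-0.5, -0.2, 0.1]
gripper_width: 0.0001
finger_force: 0.0
```

send_rows --motion '[{"hand": 0, "linear": [0, 0, 0.1], "twist": 0}, {"hand": 0, "linear": [0, 0, 0], "twist": 0}]'

```text
t: 16.05
tool_pos: [0.5177, -0.0077, 0.1128]
eef_rot: [[0.249, 0.968, 0.0], [0.968, -0.249, -0.0], [0.0, 0.0, -1.0]]
wrist_force: [0.5, -0.1, 0.1]
gripper_width: -0.0001
finger_force: 0.0
```

send_rows --motion '[{"hand": 0, "linear": [0, 0, 0.1], "twist": 0}, {"hand": 0, "linear": [0, 0, 0], "twist": 0}]'

```text
t: 16.25
tool_pos: [0.5176, -0.0077, 0.1116]
eef_rot: [[0.249, 0.968, -0.0], [0.968, -0.249, 0.0], [0.0, -0.0, -1.0]]
wrist_force: [-0.3, 0.3, 0.4]
gripper_width: 0.0005
finger_force: 0.0
```

send_rows --motion '[{"hand": 0, "linear": [0, 0, 0.1], "twist": 0}, {"hand": 0, "linear": [0, 0, 0], "twist": 0}]'

```text
t: 16.45
tool_pos: [0.518, -0.0078, 0.1113]
eef_rot: [[0.249, 0.968, 0.001], [0.968, -0.249, -0.0], [-0.0, 0.001, -1.0]]
wrist_force: [-1.4, 0.0, 4.2]
gripper_width: -0.0002
finger_force: 2.1
```

send_rows --motion '[{"hand": 0, "linear": [0, 0, 0.1], "twist": 0}, {"hand": 0, "linear": [0, 0, 0], "twist": 0}]'

```text
t: 16.65
tool_pos: [0.5181, -0.0078, 0.1104]
eef_rot: [[0.249, 0.968, 0.001], [0.968, -0.249, -0.0], [-0.0, 0.001, -1.0]]
wrist_force: [-2.0, 0.9, 6.1]
gripper_width: 0.0002
finger_force: 2.8
```

send_rows --motion '[{"hand": 0, "linear": [0, 0, 0.1], "twist": 0}, {"hand": 0, "linear": [0, 0, 0], "twist": 0}]'

```text
t: 16.85
tool_pos: [0.5181, -0.0078, 0.1095]
eef_rot: [[0.249, 0.968, 0.001], [0.968, -0.249, -0.0], [-0.0, 0.001, -1.0]]
wrist_force: [-1.7, -0.3, 5.9]
gripper_width: 0.0002
finger_force: 3.1
```

send_rows --motion '[{"hand": 0, "linear": [0, 0, 0.05], "twist": 0}, {"hand": 0, "linear": [0, 0, 0], "twist": 0}]'

```text
t: 17.05
tool_pos: [0.5182, -0.0079, 0.1094]
eef_rot: [[0.249, 0.968, 0.001], [0.968, -0.249, -0.0], [-0.0, 0.001, -1.0]]
wrist_force: [-3.3, -0.0, 9.3]
gripper_width: 0.0003
finger_force: 4.6
```

send_rows --motion '[{"hand": 0, "linear": [0, 0, 0.05], "twist": 0}, {"hand": 0, "linear": [0, 0, 0], "twist": 0}]'

```text
t: 17.25
tool_pos: [0.5182, -0.0079, 0.1092]
eef_rot: [[0.249, 0.968, 0.001], [0.968, -0.249, -0.0], [-0.0, 0.001, -1.0]]
wrist_force: [-4.4, 0.7, 11.0]
gripper_width: 0.0
finger_force: 5.9
```

send_rows --motion '[{"hand": 0, "linear": [0, 0, 0.05], "twist": 0}, {"hand": 0, "linear": [0, 0, 0], "twist": 0}]'

```text
t: 17.45
tool_pos: [0.5183, -0.0079, 0.1089]
eef_rot: [[0.249, 0.968, 0.001], [0.968, -0.249, -0.001], [-0.0, 0.001, -1.0]]
wrist_force: [-4.7, 1.0, 13.0]
gripper_width: 0.0
finger_force: 6.7
```

send_rows --motion '[{"hand": 0, "linear": [0, 0, 0.05], "twist": 0}, {"hand": 0, "linear": [0, 0, 0], "twist": 0}]'

```text
t: 17.65
tool_pos: [0.5183, -0.0079, 0.1086]
eef_rot: [[0.249, 0.968, 0.001], [0.968, -0.249, -0.001], [-0.0, 0.001, -1.0]]
wrist_force: [-5.3, 0.8, 14.9]
gripper_width: 0.0
finger_force: 7.3
```

send_rows --motion '[{"hand": 0, "linear": [0, 0, 0.05], "twist": 0}, {"hand": 0, "linear": [0, 0, 0], "twist": 0}]'

```text
t: 17.85
tool_pos: [0.5184, -0.0079, 0.1082]
eef_rot: [[0.249, 0.968, 0.001], [0.968, -0.249, -0.001], [-0.0, 0.001, -1.0]]
wrist_force: [-6.0, 0.5, 15.6]
gripper_width: 0.0002
finger_force: 7.9
```

send_rows --motion '[{"hand": 0, "linear": [0, 0, 0.05], "twist": 0}, {"hand": 0, "linear": [0, 0, 0], "twist": 0}]'

```text
t: 18.05
tool_pos: [0.5184, -0.008, 0.1079]
eef_rot: [[0.249, 0.968, 0.001], [0.968, -0.249, -0.001], [-0.0, 0.001, -1.0]]
wrist_force: [-7.0, 0.0, 16.9]
gripper_width: -0.0
finger_force: 8.5
```

send_rows --motion '[{"hand": 0, "linear": [0, 0, 0.05], "twist": 0}, {"hand": 0, "linear": [0, 0, 0], "twist": 0}]'

```text
t: 18.25
tool_pos: [0.5184, -0.008, 0.1075]
eef_rot: [[0.249, 0.969, 0.001], [0.969, -0.249, -0.001], [-0.0, 0.001, -1.0]]
wrist_force: [-6.2, 0.2, 19.3]
gripper_width: 0.0001
finger_force: 9.1
```

```bash
python3 - <<'E'
from h import *
tcp(); cap('scene','s11'); cap('top','t11'); tcp(); nuty('s11')
E
```

```text
tcp clamp mm [  1.7 -55.3 107.5] F [-6.2  0.2 19.3] t 18.25
tcp clamp mm [  1.8 -55.3 107.5] F [-6.7  0.6 18.5] t 18.35
s11 -75 3 [86.5 93.9]
s11 -72 24 [92.7 97.1]
s11 -69 15 [89.1 90.4]
s11 -66 15 [ 88.9 114.5]
s11 -63 6 [105.1 115. ]
s11 -60 13 [106.8 110.2]
s11 -57 8 [109.8 116.9]
s11 -54 11 [108.2 110.7]
s11 -51 14 [108.7 114.3]
s11 -48 18 [105.8 114.5]
s11 -45 26 [ 99.3 105.6]
s11 -42 10 [89.4 90.4]
s11 -39 19 [88.2 89.7]
```

send_rows --motion '[{"hand": 0, "linear": [0, 0, 0.05], "twist": 0}, {"hand": 0, "linear": [0, 0, 0], "twist": 0}]'

```text
t: 18.55
tool_pos: [0.5184, -0.0081, 0.1072]
eef_rot: [[0.249, 0.969, 0.001], [0.969, -0.249, -0.001], [-0.001, 0.001, -1.0]]
wrist_force: [-7.3, 0.1, 19.9]
gripper_width: 0.0002
finger_force: 9.7
```

send_rows --motion '[{"hand": 0, "linear": [0, 0, 0.03], "twist": 0}, {"hand": 0, "linear": [0, 0, 0], "twist": 0}]'

```text
t: 18.75
tool_pos: [0.5184, -0.0081, 0.107]
eef_rot: [[0.249, 0.969, 0.001], [0.969, -0.249, -0.001], [-0.001, 0.001, -1.0]]
wrist_force: [-7.6, 0.2, 20.6]
gripper_width: 0.0001
finger_force: 10.2
```

Pressing at 20.6 N. Now I'll lift off and check.

send_rows --motion '[{"hand": 0, "linear": [0, 0, -0.3], "twist": 0}, {"hand": 0, "linear": [0, 0, -1], "twist": 0}, {"hand": 0, "linear": [0, 0, -3], "twist": 0}, {"hand": 0, "linear": [0, 0, -4], "twist": 0}, {"hand": 0, "linear": [-4, 0, -1], "twist": 0}, {"hand": 0, "linear": [-4, 0, 0], "twist": 0}, {"hand": 0, "linear": [-4, 0, 0], "twist": 0}, {"hand": 0, "linear": [0, 0, 0], "twist": 0}, {"hand": 0, "linear": [0, 0, 0], "twist": 0}, {"hand": 0, "linear": [0, 0, 0], "twist": 0}]'

```text
t: 19.75
tool_pos: [0.4879, -0.1231, 0.1974]
eef_rot: [[0.249, 0.969, -0.0], [0.969, -0.249, 0.001], [0.001, -0.0, -1.0]]
wrist_force: [-0.6, 0.0, -0.3]
gripper_width: -0.0002
finger_force: 0.0
```

```bash
python3 - <<'E'
from h import *
tcp(); cap('scene','s12'); cap('top','t12'); nuty('s12'); nuty('t12')
for f in('s12','t12'):
    P=cl(cloud(load(f))).reshape(-1,3)*1000
    for y0 in (-39,-27,-15,-3,9,21,33):
        m=(abs(P[:,0])<12)&(abs(P[:,1]-y0)<3)&(P[:,2]>80)&(P[:,2]<100); print(f,y0,P[m,2].mean().round(1))
E
```

```text
tcp clamp mm [   0.9 -174.4  197.4] F [-0.6  0.  -0.3] t 19.75
s12 -75 5 [91.9 94.9]
s12 -72 23 [91.2 95.3]
s12 -69 13 [88.1 90.3]
s12 -66 15 [88.6 95. ]
s12 -63 11 [103.6 104.8]
s12 -60 19 [106.3 108.1]
s12 -57 14 [108.2 109.5]
s12 -54 16 [108.6 110. ]
s12 -51 18 [107.2 109.1]
s12 -48 18 [105.2 108.1]
s12 -45 25 [ 89.  103.1]
s12 -42 11 [87.3 90. ]
s12 -39 20 [88.2 89.6]
t12 -72 5 [94.3 96.1]
t12 -69 12 [93.4 95. ]
t12 -66 8 [89.8 92.2]
t12 -63 12 [ 96.5 102.2]
t12 -60 16 [104.7 108. ]
t12 -57 19 [106.4 109.7]
t12 -54 18 [108.7 111. ]
t12 -51 21 [107.1 111.7]
t12 -48 19 [106.8 109. ]
t12 -45 20 [103.4 107.1]
t12 -42 12 [88.4 98.4]
t12 -39 11 [87.6 90.7]
s12 -39 88.5
s12 -27 88.6
s12 -15 88.5
s12 -3 88.2
s12 9 87.2
s12 21 87.3
s12 33 87.6
t12 -39 87.5
t12 -27 88.1
t12 -15 87.3
t12 -3 86.8
t12 9 87.2
t12 21 87.7
t12 33 86.9
```

```bash
python3 -c "
from h import *
print(ticket.hand_in())"
```

```text
the job is handed in; nothing more can be done
None
```

I clamped the cell and handed the job in at about 20 s: the half is down, and the nut sits about 10 mm above the fork face behind the lips, pressed at 20.6 N and released. The judge's verdict wasn't shown, and I couldn't measure the liner's force on the cell directly.

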